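# Check that a teapot lid sits without rocking

## Robot

A 6-joint arm with a two-finger parallel gripper is mounted at the origin on the work surface. World frame = base frame: x ahead of the robot, y to its left, z up, the work surface at z = 0. Lengths are in m, angles in rad, forces in N, time in s.
With the tool pointing down it reaches from about 0.375 to 0.9 m from the base axis. Payload 3.1 kg.
Tool frame: the origin (TCP) lies midway between the tips of the shut fingers; the grasp point (between the pads) lies 19 mm behind it; x points along the fingers, z is the direction in which the jaws open and shut, and the axes are right-handed (so a half turn about x gives the same grasp; the last joint's range is limited). The gripper opens to 87 mm and grips with 3 to 60 N. Pads are 19 mm wide; open, the fingers measure 117 mm over their backs; the gripper's body (75 mm by 190 mm) begins 51 mm behind the grasp point.
Start: joints at [-1.327, 0.527, 1.433, -0, 1.181, -0.178], TCP at [0.256, -0.57, 0.223] pointing down, gripper open.
Joint ranges: [-3.08, 3.08], [-0.75, 2.2], [0.22, 2.44], [-1.43, 4.57], [0, 2.65], [-2.85, 2.85]. Speed limits (rad/s): [2.79, 2.79, 3.14, 3.14, 3.14, 3.14].

## Interface

Orientations are given as a unit quaternion [x, y, z, w].
In Python, from station import manip, eyes gives the robot as it stands.
- The arm moves only by the tool carry_out, never from a script. Its argument "rows" is a list of rows, each a list of 5 numbers: the finger opening in mm, from 0 to 87, then the shift along the tool's x, y, z in mm, then the turn about the tool's x in degrees. In form: [[jaw, tx, ty, tz, yaw], ...]. A call has 1 to 5 rows; each row shifts and turns the commanded pose from where the row before left it, along the tool's axes as they then stand; what a row does not reach is not made up. A row lasts 1/10 s, in which the tool goes at most 50 mm and 8.59 degrees, less where a joint would pass 70% of its speed; a pose out of reach is approached as far as the arm can. A call with a gripper value outside its range is refused whole. The fingers move at their own pace and stop on an object; the grip force is fixed at half the most. Time passes only in rows, so rows that do not move let the fingers close. It gives the time, the measured TCP pose, the force and the opening at its end, in the units of the state.
- manip.read_state(): the state, without advancing time (a new reading comes with each control period).
- eyes.get_image(name): name is "scene" or "top" or "wrist"; returns (picture, depth): 420x560x3 uint8, red, green, blue; 420x560 float32, m along the optical axis (not along the pixel's ray), 0 where there is no reading.
- eyes.camera_model(name): a dict with "vertical_fov" (degrees; the focal length in pixels is half the picture's height over the tangent of half this angle, whatever the lens; pixels are square), "cx", "cy" (the principal point, pixels), "eye" and "orientation" of the camera in the world. Camera axes: x right, y down, z forward; pixel columns grow to the right and rows downward; lengths in m; the calibration is good to about 2 mm. A picture is of the moment at which its call begins: read the wrist's pose just before it. camera_model takes no time and is no camera call; for the wrist camera it gives the pose at the moment of the call.
- manip.close_job(): hands the job in, once; it reports no verdict.
The state is a dict: "clock": time; "qpos": joint angles; "qvel": joint speeds; "joint_torque": joint torques, N m; "eef_pos": TCP position; "ee_rot": TCP orientation; "wrist_force": force on the tool from outside, world axes, zero at the start; "torque": the same for the moment, N m; "width": finger opening in m.
Only numpy, scipy, OpenCV 4.12 (cv2) and the standard library are available. Lean on these libraries where they do the work, as an engineer would, in place of code of your own. Each camera call takes 0.05 s, during which the arm holds its last target.

## Task

Check whether the broad flat lid of the low, wide teapot sits without rocking: with closed fingertips press down lightly on the top of its knob to settle it, then on the lid's rim on the side towards the spout, then on the rim straight across, on the side towards the handle, resting a moment each time and lifting clear in between. The clay is brittle: come down slowly and press gently, do not lift the lid or shift the teapot, and leave everything else where it stands.

Things in the scene. Friction and masses are not known exactly. Their poses are not given: they have to be found in the camera images.
- teapot: the low, wide teapot of plain grey clay: squat body 160 mm wide, its rim 90 mm above its foot, loose on the table, about 0.6 kg. Origin: centre of the underside of its foot; x points to the spout (tip 130 mm from the middle, 95 mm high), -x to the ear handle (reaches 127 mm out, at most 85 mm high), z up
- lid: the loose flat round lid of the low teapot, a plate of 103 mm diameter and 7 mm thick, about 0.13 kg with its knob, centred on the rim by a 9 mm deep flange underneath with about 3 mm of play. Hard and brittle: meet it at 10 to 20 mm/s (it cracks at 60 N, even for an instant); 1 to 5 N is enough. Origin: centre of the plate's underside, level with the teapot's rim; axes as the teapot's
- lid_knob: the button knob in the middle of that lid: 26 mm diameter, 21 mm tall, flat top of 20 mm diameter. Origin: centre of its top, 28 mm above the lid's origin, 118 mm above the table; z up
- lid_spout_side: the part of the lid's plate towards the spout: the segment more than 22 mm from the lid's middle. Origin: on its flat upper face, 37 mm from the lid's middle towards the spout, 97 mm above the table; x points outwards to the spout, z up
- lid_handle_side: the part of the lid's plate towards the handle: the segment more than 22 mm from the lid's middle. Origin: on its flat upper face, 37 mm from the lid's middle towards the handle, 97 mm above the table; x points outwards to the handle, z up
- seat (a point): the centre of the teapot's rim, where the lid's origin lies when the lid is fully home; axes as the teapot's
- tall_teapot: bystander: the tall pear-shaped teapot with a small domed lid and ball knob, 124 mm wide, 171 mm high; origin under its foot, x to its spout (tip 112 mm out)
- round_teapot: bystander: the small round teapot with a small domed lid and ball knob, 112 mm wide, 118 mm high; origin under its foot, x to its spout (tip 99 mm out)
- slip_bowl: bystander: small bowl, 84 mm wide, 38 mm high; origin under its foot
- brush: bystander: brush lying on the table, 170 mm long; origin about half-way along it
- wood_knife: bystander: wooden modelling knife lying on the table, 163 mm long; origin under the middle of its handle
- spare_lid: bystander: small domed lid with a ball knob lying on the table, 66 mm wide, 34 mm high; origin under its middle
Not all that is in view belongs to the job. What is shaped like the lid but red is not meant.

How it is judged:
By the outcome, as a careful person would: the job done as asked, in the order asked, and still so for the second after the job is handed in, with the robot touching nothing.
It also fails if it takes over 48 s, if anything falls off the work surface, if the arm or the gripper's body presses on something with over 40 N, if the wrist force passes 120 N, or if a joint passes its speed limit or range.

## Working session

There is one attempt and no reset: what is moved stays moved. The work goes in short steps, Python scripts to look and compute and a tool call to move; the robot and the scene stay as the last step left them, time stands still between calls to the robot, and variables do not carry over. Pictures are saved under pics/ and viewed, and the job is handed in when it is done.

Besides the shell and the picture viewer there is one more tool, called as name(argument=value, ...), one argument or row to a line, values as JSON. carry_out: Moves the arm, as the interface text tells. Its arguments: {"type":"object","properties":{"rows":{"type":"array","items":{"type":"array","items":{"type":"number"}}}},"required":["rows"]}

```bash
mkdir -p pics; cat > h.py <<'E'
import numpy as np,cv2
from scipy.spatial.transform import Rotation as R
from station import manip,eyes
E
python3 - <<'E'
from h import *
for n in("scene","top"):
    m=eyes.camera_model(n);p,d=eyes.get_image(n)
    np.savez(f"{n}.npz",p=p,d=d);cv2.imwrite(f"pics/{n}1.png",p[:,:,::-1]);print(n,m)
s=manip.read_state();print({k:np.round(v,3) for k,v in s.items()})
E
```

```text
scene {'vertical_fov': 44.22224828371734, 'cx': 281.54853709094516, 'cy': 205.21524129782873, 'eye': array([1.12163873, 0.74831849, 0.97545092]), 'orientation': array([ 0.33025946,  0.85359037, -0.37907878, -0.13642379])}
top {'vertical_fov': 48.671282330881326, 'cx': 272.8410937777993, 'cy': 209.68239187587605, 'eye': array([0.36661015, 0.06945287, 1.24077384]), 'orientation': array([ 0.70769675, -0.70398124,  0.04954164, -0.03348651])}
{'clock': np.float64(0.1), 'qpos': array([-1.326,  0.528,  1.434, -0.   ,  1.181, -0.178]), 'qvel': array([-0.002, -0.004, -0.003,  0.   , -0.   , -0.   ]), 'joint_torque': array([-1.0000e-03, -4.4099e+01, -1.7715e+01,  6.3000e-02,  5.3000e-02,
       -0.0000e+00]), 'eef_pos': array([ 0.256, -0.569,  0.222]), 'ee_rot': array([ 0.384,  0.594, -0.383,  0.593]), 'wrist_force': array([ 0.322, -0.34 ,  0.678]), 'torque': array([-0.005,  0.005,  0.035]), 'width': np.float64(0.087)}
```

View pics/scene1.png

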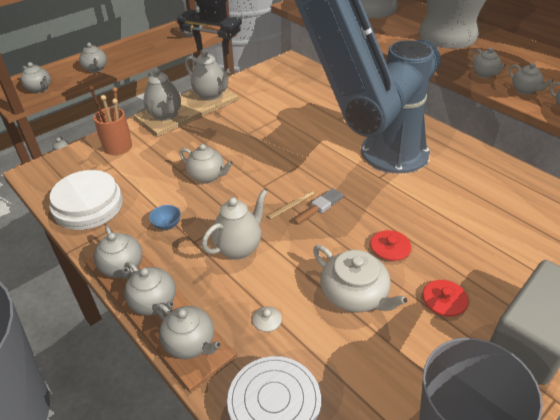

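View pics/top1.png

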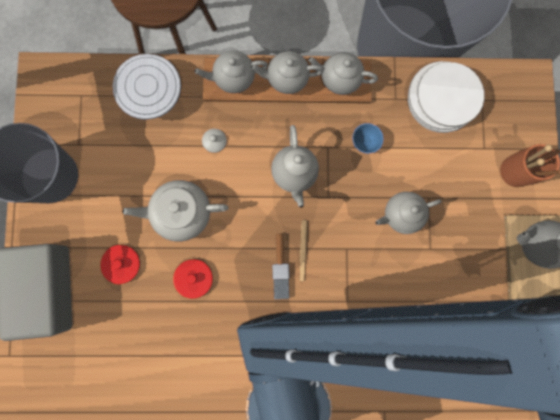

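The low teapot is at about (178,210) in the top view, with its spout at (125,212) on the left and its handle at (222,208) on the right. Two red lids lie nearby. Next I'll measure the knob, lid, spout and handle.

```bash
cat >> h.py <<'E'
def rays(n,uv,m=None):
    m=m or eyes.camera_model(n);f=210/np.tan(np.radians(m['vertical_fov'])/2)
    uv=np.atleast_2d(np.asarray(uv,float))
    d=np.c_[(uv[:,0]-m['cx'])/f,(uv[:,1]-m['cy'])/f,np.ones(len(uv))]
    return np.asarray(m['eye']),R.from_quat(m['orientation']).apply(d)
def plane(n,uv,z,m=None):
    e,d=rays(n,uv,m);return e+d*((z-e[2])/d[:,2])[:,None]
def cloud(n,d,m=None):
    v,u=np.indices(d.shape);e,r=rays(n,np.c_[u.ravel(),v.ravel()],m)
    return (e+r*d.ravel()[:,None]).reshape(*d.shape,3)
E
python3 - <<'E'
from h import *
for n,c in(("top",(178,210)),("scene",(358,275))):
    z=np.load(n+".npz");p,d=z['p'],z['d']
    x,y=c;a=p[y-60:y+60,x-80:x+80,::-1]
    cv2.imwrite(f"pics/{n}2.png",cv2.resize(a,None,fx=5,fy=5,interpolation=cv2.INTER_CUBIC))
    P=cloud(n,d);ok=d>0
    c0=plane(n,[(178,210)] if n=="top" else [(358,270)],.1)[0]
    near=ok&(np.hypot(P[...,0]-c0[0],P[...,1]-c0[1])<.16)
    print(n,c0,"table z",np.median(P[ok&(abs(P[...,2])<.01)][:,2]))
    for lo,hi in((.112,.125),(.093,.103)):
        q=near&(P[...,2]>lo)&(P[...,2]<hi)&(np.hypot(P[...,0]-c0[0],P[...,1]-c0[1])<.07)
        Q=P[q];print(lo,len(Q),Q.mean(0),Q.min(0),Q.max(0),np.median(Q[:,2]))
        (cc,r)=cv2.minEnclosingCircle(Q[:,:2].astype(np.float32));print(cc,r)
    q=near&(P[...,2]>.05)&(P[...,2]<.1);Q=P[q];print(Q.min(0),Q.max(0))
    i=Q[:,1].argmin();j=Q[:,1].argmax();print(Q[i],Q[j],Q[Q[:,1]>Q[:,1].max()-.012].mean(0),Q[Q[:,1]<Q[:,1].min()+.012].mean(0))
E
```

```text
top [0.49901569 0.27738392 0.1       ] table z 0.0008306079885784801
0.112 88 [0.50481002 0.28523891 0.11786877] [0.49227906 0.2741942  0.11259974] [0.51684653 0.29685865 0.12257389] 0.1182177268498037
(0.5047029852867126, 0.28573158383369446) 0.012915310449898243
0.093 1209 [0.50451452 0.28539232 0.09770431] [0.45456799 0.23606036 0.0930349 ] [0.55478026 0.33537125 0.10298128] 0.0975887183147901
(0.5053619742393494, 0.2861827611923218) 0.05139508470892906
[0.42722139 0.15964662 0.05003328] [0.58223337 0.41690076 0.0999875 ]
[0.5114048  0.15964662 0.06649403] [0.50155402 0.41690076 0.09173734] [0.49694058 0.41016652 0.09410889] [0.51150742 0.1660587  0.07280377]
scene [0.5128404  0.29787146 0.1       ] table z -0.0007501007508029511
0.112 87 [0.50632805 0.28804248 0.11658335] [0.49166198 0.27551344 0.11243841] [0.51792667 0.30092534 0.12129559] 0.11677183828348825
(0.5049468874931335, 0.28806301951408386) 0.013436468318104744
0.093 1140 [0.50798321 0.28973265 0.09628811] [0.4541686  0.23736552 0.09301133] [0.55473223 0.33866232 0.10268678] 0.09616541316417843
(0.5042317509651184, 0.2881562411785126) 0.052733611315488815
[0.43232873 0.16059305 0.05007744] [0.58434098 0.41813153 0.09998129]
[0.51516657 0.16059305 0.05673827] [0.49843355 0.41813153 0.08627329] [0.50027443 0.41199719 0.09043949] [0.51514143 0.16866087 0.06426826]
```

```bash
ls pics
```

```text
scene1.png
scene2.png
top1.png
top2.png
```

```bash
cat >> h.py <<'E'
C=np.array([.505,.287]);SD=np.array([-.0145,.244]);SD/=np.hypot(*SD)
def rel(pt,yaw=True):
    s=manip.read_state();M=R.from_quat(s['ee_rot']).as_matrix()
    print('clock',s['clock'],'pos',np.round(s['eef_pos'],4),'F',np.round(s['wrist_force'],2),'w',round(float(s['width']),4))
    print('axes x',np.round(M[:,0],4),'y',np.round(M[:,1],3),'z',np.round(M[:,2],3))
    print('shift mm tool',np.round(M.T@(np.asarray(pt)-s['eef_pos'])*1000,1))
    # yaw about tool x so tool z is perpendicular to spout dir
    t=np.array([SD[1],-SD[0],0])
    for sg in(1,-1):
        v=M.T@(sg*t);print('yaw deg',round(np.degrees(np.arctan2(-v[1],v[2])),1))
    print('q',np.round(s['qpos'],3))
E
python3 - <<'E'
from h import *
print(SD,C+.037*SD,C-.037*SD);rel([*C,.2])
t=np.load("top.npz");P=cloud("top",t['d']);
for n,uv in(("tall",(297,158)),("round",(416,211)),):
    print(n,P[uv[1],uv[0]])
E
```

```text
[-0.05932158  0.99823892] [0.5028051  0.32393484] [0.5071949  0.25006516]
clock 0.1 pos [ 0.2563 -0.5693  0.2217] F [ 0.32 -0.34  0.68] w 0.087
axes x [-5.0e-04  1.9e-03 -1.0e+00] y [0.912 0.41  0.   ] z [ 0.41  -0.912 -0.002]
shift mm tool [  23.2  578.1 -678.8]
yaw deg -69.2
yaw deg 110.8
q [-1.326  0.528  1.434 -0.     1.181 -0.178]
tall [ 0.61574882 -0.01101099  0.17147209]
round [ 0.49847534 -0.30748426  0.11648138]
```

View pics/top2.png

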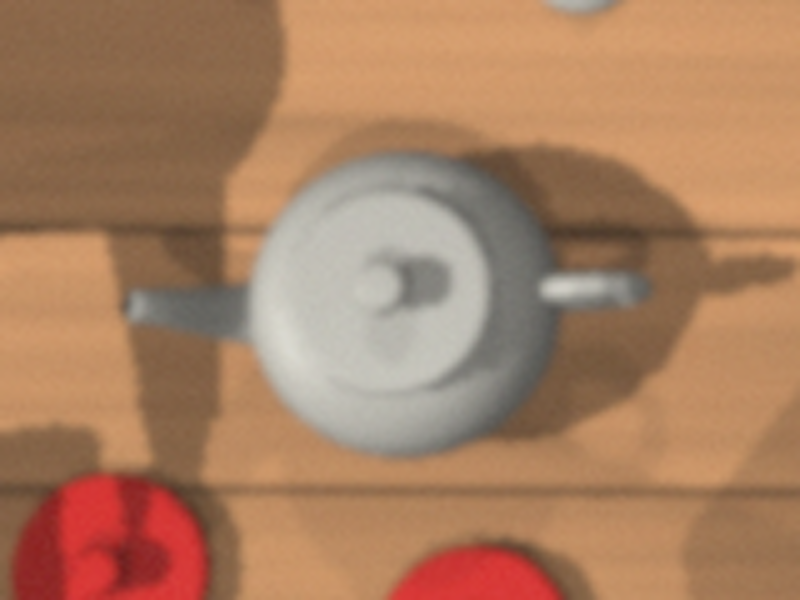

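The crop shows the flat lid centred on the body, with the spout left and the handle right. Both views put the lid centre at about (0.505, 0.287). Moving there now, above table objects.

carry_out(
  rows=[
    [0, -5, 44, 0, 0],
    [0, -5, 44, 0, 0],
    [0, -5, 44, 0, 0],
    [0, -5, 44, 0, 0],
    [0, 0, 44, 0, 0],
  ],
)

```text
clock: 0.6
eef_pos: [0.4586, -0.479, 0.2429]
ee_rot: [0.384, 0.594, -0.384, 0.594]
wrist_force: [0.5, -1.1, 0.2]
width: 0.0552
```

carry_out(
  rows=[
    [0, 0, 20, -40, 0],
    [0, 0, 20, -40, 0],
    [0, 0, 20, -40, 0],
    [0, 0, 20, -40, 0],
    [0, 0, 20, -40, 0],
  ],
)

```text
clock: 1.1
eef_pos: [0.4658, -0.2542, 0.2421]
ee_rot: [0.384, 0.594, -0.384, 0.593]
wrist_force: [0.4, -0.1, 1.0]
width: 0.0148
```

carry_out(
  rows=[
    [0, 0, 20, -40, 0],
    [0, 0, 20, -40, 0],
    [0, 0, 20, -40, 0],
    [0, 0, 20, -40, 0],
    [0, 0, 20, -40, 0],
  ],
)

```text
clock: 1.6
eef_pos: [0.4749, -0.031, 0.2424]
ee_rot: [0.384, 0.594, -0.384, 0.594]
wrist_force: [1.0, -0.1, -0.2]
width: 0.0005
```

carry_out(
  rows=[
    [0, 0, 20, -40, 0],
    [0, 0, 20, -40, 0],
    [0, 0, 20, -40, 0],
    [0, 0, 20, -40, 0],
    [0, 0, 20, -40, 0],
  ],
)

```text
clock: 2.1
eef_pos: [0.484, 0.1924, 0.2423]
ee_rot: [0.384, 0.594, -0.384, 0.594]
wrist_force: [1.0, -0.5, 0.5]
width: 0.0004
```

carry_out(
  rows=[
    [0, 0, 0, 0, -8],
    [0, 0, 0, 0, -8],
    [0, 0, 0, 0, -8],
    [0, 0, 0, 0, -8],
    [0, 0, 0, 0, -8],
  ],
)

```text
clock: 2.6
eef_pos: [0.4841, 0.1907, 0.2421]
ee_rot: [0.155, 0.69, -0.156, 0.689]
wrist_force: [-0.0, -0.3, -0.4]
width: 0.0004
```

carry_out(
  rows=[
    [0, 0, 0, 0, -8],
    [0, 0, 0, 0, -8],
    [0, 0, 0, 0, -8],
    [0, 0, 0, 0, -5],
    [0, 0, 0, 0, 0],
  ],
)

```text
clock: 3.1
eef_pos: [0.4841, 0.1905, 0.2422]
ee_rot: [-0.02, 0.707, 0.02, 0.706]
wrist_force: [0.2, -0.9, -0.0]
width: 0.0008
```

```bash
python3 - <<'E'
from h import *
rel([*C,.148])
m=eyes.camera_model("wrist");p,d=eyes.get_image("wrist");cv2.imwrite("pics/w1.png",p[:,:,::-1])
P=cloud("wrist",d,m);c0=C;ok=d>0
for lo,hi,r in((.112,.125,.03),(.093,.103,.06)):
    q=ok&(P[...,2]>lo)&(P[...,2]<hi)&(np.hypot(P[...,0]-c0[0],P[...,1]-c0[1])<r)
    Q=P[q]
    if len(Q): print(len(Q),Q.mean(0),Q.min(0),Q.max(0),cv2.minEnclosingCircle(Q[:,:2].astype(np.float32)))
E
```

```text
clock 3.1 pos [0.4841 0.1905 0.2422] F [ 0.17 -0.94 -0.02] w 0.0008
axes x [-1.e-03 -2.e-04 -1.e+00] y [-0.056  0.998 -0.   ] z [ 0.998  0.056 -0.001]
shift mm tool [94.2 95.2 26.3]
yaw deg -0.2
yaw deg 179.8
q [ 0.16   0.362  1.669 -0.     1.111  0.104]
760 [0.5040403  0.28709522 0.11761688] [0.49174915 0.2742744  0.11208721] [0.5167934  0.29999836 0.12059969] ((0.5043724179267883, 0.28722646832466125), 0.013055737130343914)
9716 [0.50391443 0.28912934 0.09715049] [0.45325268 0.23605857 0.09300493] [0.5558959  0.33814509 0.10005163] ((0.5044692158699036, 0.28732675313949585), 0.051559921354055405)
```

The wrist depth agrees, giving a centre of (0.5045, 0.2872) and a knob top at 0.118. Moving above the knob.

carry_out(
  rows=[
    [0, 0, 32, 9, 0],
    [0, 0, 32, 9, 0],
    [0, 0, 31, 8, 0],
    [0, 20, 0, 0, 0],
    [0, 20, 0, 0, 0],
  ],
)

```text
clock: 3.65
eef_pos: [0.5056, 0.2882, 0.2024]
ee_rot: [-0.02, 0.706, 0.02, 0.707]
wrist_force: [-0.3, -0.3, -1.3]
width: 0.0008
```

carry_out(
  rows=[
    [0, 20, 0, 0, 0],
    [0, 15, 0, 0, 0],
    [0, 8, 0, 0, 0],
    [0, 0, 0, 0, 0],
    [0, 0, 0, 0, 0],
  ],
)

```text
clock: 4.15
eef_pos: [0.5055, 0.287, 0.1599]
ee_rot: [-0.02, 0.707, 0.02, 0.707]
wrist_force: [0.8, 0.1, -0.4]
width: 0.0003
```

```bash
sed -i 's/\.505,\.287/.5045,.2872/' h.py; python3 - <<'E'
from h import *
rel([*C,.118])
p,d=eyes.get_image("wrist");cv2.imwrite("pics/w2.png",p[:,:,::-1])
E
```

```text
clock 4.15 pos [0.5055 0.287  0.1599] F [ 0.77  0.11 -0.44] w 0.0003
axes x [ 6.e-04  2.e-04 -1.e+00] y [-0.056  0.998  0.   ] z [0.998 0.056 0.001]
shift mm tool [41.9  0.3 -1. ]
yaw deg -0.2
yaw deg 179.8
q [0.324 0.548 1.606 0.    0.987 0.269]
```

View pics/w2.png

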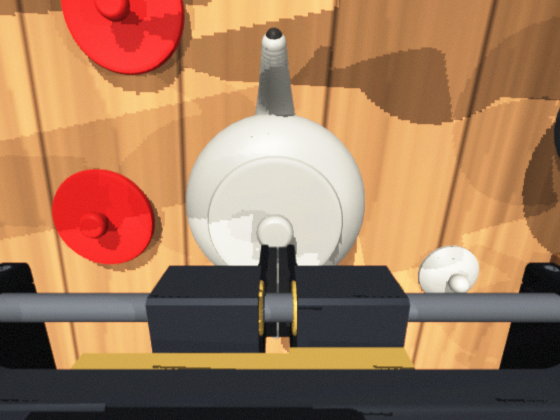

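The fingertips are lined up over the knob at pixel (275,230), and the spout points straight up in the image at (275,40). Descending.

carry_out(
  rows=[
    [0, 10, 0, 0, 0],
    [0, 10, 0, 0, 0],
    [0, 8, 0, 0, 0],
    [0, 4, 0, 0, 0],
    [0, 2, 0, 0, 0],
  ],
)

```text
clock: 4.7
eef_pos: [0.5047, 0.2867, 0.1247]
ee_rot: [-0.02, 0.707, 0.02, 0.706]
wrist_force: [0.1, 0.3, 1.0]
width: 0.0007
```

carry_out(
  rows=[
    [0, 1, 0, 0, 0],
    [0, 1, 0, 0, 0],
    [0, 1, 0, 0, 0],
    [0, 1, 0, 0, 0],
    [0, 0, 0, 0, 0],
  ],
)

```text
clock: 5.2
eef_pos: [0.5051, 0.2869, 0.1216]
ee_rot: [-0.02, 0.707, 0.02, 0.707]
wrist_force: [-0.1, -0.2, 0.5]
width: 0.0005
```

carry_out(
  rows=[
    [0, 1, 0, 0, 0],
    [0, 1, 0, 0, 0],
  ],
)

```text
clock: 5.4
eef_pos: [0.5052, 0.2869, 0.1196]
ee_rot: [-0.02, 0.707, 0.02, 0.707]
wrist_force: [0.7, -0.2, 0.5]
width: 0.0008
```

carry_out(
  rows=[
    [0, 1, 0, 0, 0],
  ],
)

```text
clock: 5.5
eef_pos: [0.5051, 0.2869, 0.1185]
ee_rot: [-0.02, 0.707, 0.02, 0.707]
wrist_force: [0.3, -0.3, 0.2]
width: 0.0004
```

carry_out(
  rows=[
    [0, 1, 0, 0, 0],
  ],
)

```text
clock: 5.6
eef_pos: [0.5052, 0.2869, 0.1184]
ee_rot: [-0.02, 0.707, 0.02, 0.707]
wrist_force: [-2.2, -1.4, 11.2]
width: 0.0004
```

Contact at 11 N, so the arm is stiff. Easing off a little.

carry_out(
  rows=[
    [0, -0.4, 0, 0, 0],
  ],
)

```text
clock: 5.7
eef_pos: [0.5051, 0.2869, 0.1185]
ee_rot: [-0.02, 0.707, 0.02, 0.707]
wrist_force: [-0.2, -1.0, 0.8]
width: 0.0001
```

carry_out(
  rows=[
    [0, 0.2, 0, 0, 0],
    [0, 0, 0, 0, 0],
  ],
)

```text
clock: 5.9
eef_pos: [0.5051, 0.287, 0.1184]
ee_rot: [-0.02, 0.707, 0.02, 0.707]
wrist_force: [-1.2, -0.4, 5.6]
width: 0.0001
```

carry_out(
  rows=[
    [0, 0, 0, 0, 0],
    [0, 0, 0, 0, 0],
  ],
)

```text
clock: 6.1
eef_pos: [0.5052, 0.2869, 0.1184]
ee_rot: [-0.02, 0.707, 0.02, 0.707]
wrist_force: [-0.4, -0.4, 5.7]
width: 0.0002
```

carry_out(
  rows=[
    [0, -0.1, 0, 0, 0],
    [0, 0, 0, 0, 0],
    [0, 0, 0, 0, 0],
    [0, 0, 0, 0, 0],
    [0, 0, 0, 0, 0],
  ],
)

```text
clock: 6.6
eef_pos: [0.5052, 0.2869, 0.1184]
ee_rot: [-0.02, 0.707, 0.02, 0.707]
wrist_force: [-2.3, -0.9, 5.2]
width: 0.0003
```

carry_out(
  rows=[
    [0, 0, 0, 0, 0],
    [0, 0, 0, 0, 0],
    [0, 0, 0, 0, 0],
    [0, 0, 0, 0, 0],
    [0, 0, 0, 0, 0],
  ],
)

```text
clock: 7.1
eef_pos: [0.5051, 0.2869, 0.1184]
ee_rot: [-0.02, 0.707, 0.02, 0.707]
wrist_force: [-1.2, -0.9, 6.3]
width: 0.0008
```

carry_out(
  rows=[
    [0, -1, 0, 0, 0],
    [0, -2, 0, 0, 0],
    [0, -7, 0, 0, 0],
    [0, -10, 0, 0, 0],
    [0, -10, 0, 0, 0],
  ],
)

```text
clock: 7.6
eef_pos: [0.5052, 0.287, 0.1487]
ee_rot: [-0.02, 0.707, 0.02, 0.707]
wrist_force: [-1.3, -0.4, 0.9]
width: 0.0003
```

carry_out(
  rows=[
    [0, 0, 12, 0, 0],
    [0, 0, 13, 0, 0],
    [0, 0, 12, 0, 0],
    [0, 0, 0, 0, 0],
    [0, 0, 0, 0, 0],
  ],
)

```text
clock: 8.1
eef_pos: [0.5024, 0.3244, 0.1473]
ee_rot: [-0.021, 0.707, 0.02, 0.706]
wrist_force: [-0.9, -0.2, -0.1]
width: 0.0002
```

```bash
python3 - <<'E'
from h import *
rel([*(C+.037*SD),.097])
m=eyes.camera_model("wrist");p,d=eyes.get_image("wrist");cv2.imwrite("pics/w3.png",p[:,:,::-1])
p,d=eyes.get_image("top")
P=cloud("top",d);q=(P[...,2]>.093)&(P[...,2]<.103)&(np.hypot(P[...,0]-C[0],P[...,1]-C[1])<.058)&(d>0)
print(q.sum(),cv2.minEnclosingCircle(P[q][:,:2].astype(np.float32)))
cv2.imwrite("pics/t3.png",p[:,:,::-1])
E
```

```text
clock 8.1 pos [0.5024 0.3244 0.1473] F [-0.86 -0.15 -0.07] w 0.0002
axes x [-9.e-04 -6.e-04 -1.e+00] y [-0.058  0.998 -0.001] z [ 0.998  0.058 -0.001]
shift mm tool [50.3 -0.2 -0.1]
yaw deg -0.1
yaw deg 179.9
q [ 0.387  0.585  1.572 -0.     0.986  0.329]
1016 ((0.5053445100784302, 0.2848474383354187), 0.05157546326518059)
```

View pics/w3.png

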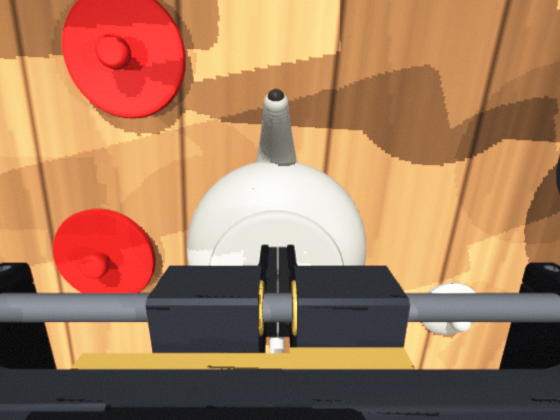

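The fingertips are now over the spout-side rim (the spout is at (277,95) and the teapot hasn't moved). Descending.

carry_out(
  rows=[
    [0, 12, 0, 0, 0],
    [0, 15, 0, 0, 0],
    [0, 10, 0, 0, 0],
    [0, 5, 0, 0, 0],
    [0, 2, 0, 0, 0],
  ],
)

```text
clock: 8.7
eef_pos: [0.5027, 0.3235, 0.1029]
ee_rot: [-0.02, 0.707, 0.02, 0.706]
wrist_force: [0.6, -1.0, 0.2]
width: 0.0005
```

carry_out(
  rows=[
    [0, 1, 0, 0, 0],
    [0, 1, 0, 0, 0],
    [0, 1, 0, 0, 0],
    [0, 0, 0, 0, 0],
  ],
)

```text
clock: 9.1
eef_pos: [0.5032, 0.3239, 0.1011]
ee_rot: [-0.02, 0.707, 0.02, 0.707]
wrist_force: [0.8, -0.9, -0.2]
width: 0.0003
```

carry_out(
  rows=[
    [0, 1, 0, 0, 0],
    [0, 1, 0, 0, 0],
    [0, 1, 0, 0, 0],
  ],
)

```text
clock: 9.4
eef_pos: [0.5031, 0.3239, 0.0979]
ee_rot: [-0.02, 0.707, 0.02, 0.707]
wrist_force: [0.3, 0.0, -0.1]
width: 0.0005
```

carry_out(
  rows=[
    [0, 0.5, 0, 0, 0],
  ],
)

```text
clock: 9.5
eef_pos: [0.503, 0.3239, 0.0974]
ee_rot: [-0.02, 0.707, 0.02, 0.707]
wrist_force: [-0.4, -0.8, 3.3]
width: 0.0003
```

carry_out(
  rows=[
    [0, 0.3, 0, 0, 0],
  ],
)

```text
clock: 9.6
eef_pos: [0.503, 0.3239, 0.0974]
ee_rot: [-0.02, 0.707, 0.02, 0.707]
wrist_force: [-1.7, -0.2, 4.8]
width: 0.0003
```

Contact at about 4 N. Holding, then lifting clear.

carry_out(
  rows=[
    [0, 0, 0, 0, 0],
    [0, 0, 0, 0, 0],
    [0, 0, 0, 0, 0],
    [0, 0, 0, 0, 0],
    [0, 0, 0, 0, 0],
  ],
)

```text
clock: 10.1
eef_pos: [0.503, 0.3239, 0.0974]
ee_rot: [-0.02, 0.707, 0.02, 0.707]
wrist_force: [-1.6, -0.7, 4.9]
width: 0.0006
```

carry_out(
  rows=[
    [0, 0, 0, 0, 0],
    [0, 0, 0, 0, 0],
    [0, 0, 0, 0, 0],
    [0, 0, 0, 0, 0],
    [0, 0, 0, 0, 0],
  ],
)

```text
clock: 10.6
eef_pos: [0.503, 0.3238, 0.0974]
ee_rot: [-0.02, 0.707, 0.02, 0.707]
wrist_force: [-1.9, -0.9, 5.8]
width: 0.0005
```

carry_out(
  rows=[
    [0, -1, 0, 0, 0],
    [0, -3, 0, 0, 0],
    [0, -15, 0, 0, 0],
    [0, -20, 0, 0, 0],
    [0, -13, 0, 0, 0],
  ],
)

```text
clock: 11.1
eef_pos: [0.5036, 0.3241, 0.15]
ee_rot: [-0.02, 0.706, 0.02, 0.707]
wrist_force: [0.0, -0.0, 0.0]
width: 0.0003
```

carry_out(
  rows=[
    [0, 0, -25, 0, 0],
    [0, 0, -25, 0, 0],
    [0, 0, -24, 0, 0],
    [0, 0, 0, 0, 0],
    [0, 0, 0, 0, 0],
  ],
)

```text
clock: 11.6
eef_pos: [0.5075, 0.2499, 0.1492]
ee_rot: [-0.019, 0.707, 0.02, 0.707]
wrist_force: [-0.2, -0.2, 0.4]
width: 0.0002
```

```bash
python3 - <<'E'
from h import *
rel([*(C-.037*SD),.0974])
m=eyes.camera_model("wrist");p,d=eyes.get_image("wrist");cv2.imwrite("pics/w4.png",p[:,:,::-1])
P=cloud("wrist",d,m);q=(P[...,2]>.093)&(P[...,2]<.103)&(np.hypot(P[...,0]-C[0],P[...,1]-C[1])<.056)&(d>0)
Q=P[q];print(q.sum(),cv2.minEnclosingCircle(Q[:,:2].astype(np.float32)),Q[:,2].mean())
q=(P[...,2]>.112)&(P[...,2]<.125)&(np.hypot(P[...,0]-C[0],P[...,1]-C[1])<.03)&(d>0)
print(q.sum(),P[q].mean(0))
E
```

```text
clock 11.6 pos [0.5075 0.2499 0.1492] F [-0.24 -0.21  0.39] w 0.0002
axes x [ 3.e-04  6.e-04 -1.e+00] y [-0.055  0.998  0.001] z [0.998 0.055 0.   ]
shift mm tool [51.8  0.4 -0.8]
yaw deg -0.3
yaw deg 179.7
q [2.600e-01 5.450e-01 1.654e+00 1.000e-03 9.420e-01 2.050e-01]
15594 ((0.5044293403625488, 0.28700491786003113), 0.05144670978188515) 0.09706622853814019
1305 [0.50430415 0.28809274 0.1175068 ]
```

View pics/w4.png

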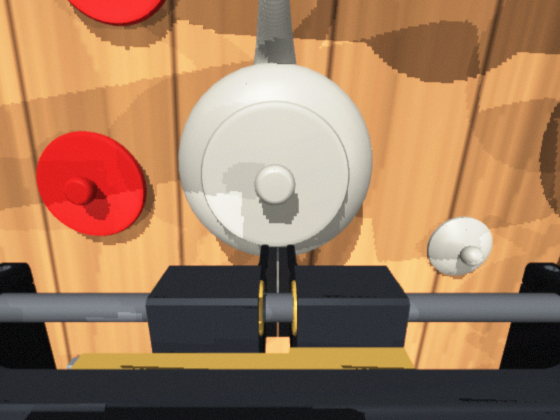

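The lid hasn't moved: its centre measures (0.5044, 0.2870), and its knob is at (275,185) in the picture. Descending on the handle side.

carry_out(
  rows=[
    [0, 12, 0, 0, 0],
    [0, 15, 0, 0, 0],
    [0, 11, 0, 0, 0],
    [0, 6, 0, 0, 0],
    [0, 2, 0, 0, 0],
  ],
)

```text
clock: 12.15
eef_pos: [0.5065, 0.2502, 0.1018]
ee_rot: [-0.02, 0.708, 0.02, 0.706]
wrist_force: [-0.5, -0.6, 0.3]
width: 0.0004
```

carry_out(
  rows=[
    [0, 1, 0, 0, 0],
    [0, 1, 0, 0, 0],
    [0, 0, 0, 0, 0],
  ],
)

```text
clock: 12.45
eef_pos: [0.5075, 0.25, 0.1014]
ee_rot: [-0.02, 0.707, 0.02, 0.707]
wrist_force: [0.7, 0.0, -0.1]
width: 0.0008
```

carry_out(
  rows=[
    [0, 1, 0, 0, 0],
    [0, 1, 0, 0, 0],
    [0, 1, 0, 0, 0],
  ],
)

```text
clock: 12.75
eef_pos: [0.5073, 0.25, 0.0982]
ee_rot: [-0.02, 0.707, 0.02, 0.707]
wrist_force: [0.1, 0.2, -0.1]
width: 0.0007
```

carry_out(
  rows=[
    [0, 0.7, 0, 0, 0],
  ],
)

```text
clock: 12.85
eef_pos: [0.5072, 0.2499, 0.0974]
ee_rot: [-0.02, 0.707, 0.02, 0.707]
wrist_force: [-0.9, -0.6, 7.0]
width: 0.0007
```

carry_out(
  rows=[
    [0, 0.3, 0, 0, 0],
  ],
)

```text
clock: 12.95
eef_pos: [0.5072, 0.25, 0.0974]
ee_rot: [-0.02, 0.707, 0.02, 0.707]
wrist_force: [-0.8, -0.9, 4.5]
width: 0.0002
```

carry_out(
  rows=[
    [0, 0, 0, 0, 0],
    [0, 0, 0, 0, 0],
    [0, 0, 0, 0, 0],
    [0, 0, 0, 0, 0],
    [0, 0, 0, 0, 0],
  ],
)

```text
clock: 13.45
eef_pos: [0.5072, 0.2499, 0.0974]
ee_rot: [-0.02, 0.707, 0.02, 0.707]
wrist_force: [-0.9, -1.3, 4.4]
width: 0.0001
```

carry_out(
  rows=[
    [0, 0, 0, 0, 0],
    [0, 0, 0, 0, 0],
    [0, 0, 0, 0, 0],
    [0, 0, 0, 0, 0],
    [0, 0, 0, 0, 0],
  ],
)

```text
clock: 13.95
eef_pos: [0.5072, 0.2499, 0.0974]
ee_rot: [-0.02, 0.707, 0.02, 0.707]
wrist_force: [-1.7, -0.2, 4.9]
width: 0.0004
```

carry_out(
  rows=[
    [0, -1, 0, 0, 0],
    [0, -3, 0, 0, 0],
    [0, -15, 0, 0, 0],
    [0, -25, 0, 0, 0],
    [0, -30, 0, 0, 0],
  ],
)

```text
clock: 14.45
eef_pos: [0.5063, 0.2497, 0.1706]
ee_rot: [-0.02, 0.708, 0.02, 0.706]
wrist_force: [-0.0, 0.1, -0.9]
width: 0.0003
```

carry_out(
  rows=[
    [0, -30, 0, 0, 0],
    [0, -10, -30, 0, 0],
    [0, 0, -30, 0, 0],
    [0, 0, 0, 0, 0],
    [0, 0, 0, 0, 0],
  ],
)

```text
clock: 14.95
eef_pos: [0.5106, 0.1897, 0.211]
ee_rot: [-0.019, 0.707, 0.019, 0.707]
wrist_force: [-0.2, -0.4, -0.1]
width: 0.0002
```

```bash
python3 - <<'E'
from h import *
rel([*C,.2])
m=eyes.camera_model("wrist");p,d=eyes.get_image("wrist");cv2.imwrite("pics/w5.png",p[:,:,::-1])
P=cloud("wrist",d,m);q=(P[...,2]>.093)&(P[...,2]<.103)&(np.hypot(P[...,0]-C[0],P[...,1]-C[1])<.056)&(d>0)
Q=P[q];print(q.sum(),cv2.minEnclosingCircle(Q[:,:2].astype(np.float32)),Q[:,2].mean(),np.linalg.lstsq(np.c_[Q[:,:2],np.ones(len(Q))],Q[:,2],rcond=None)[0])
p,d=eyes.get_image("scene");cv2.imwrite("pics/s5.png",p[:,:,::-1])
E
```

```text
clock 14.95 pos [0.5106 0.1897 0.211 ] F [-0.21 -0.36 -0.11] w 0.0002
axes x [-2.e-04  5.e-04 -1.e+00] y [-0.055  0.999  0.001] z [ 0.999  0.055 -0.   ]
shift mm tool [11.  97.6 -0.7]
yaw deg -0.3
yaw deg 179.7
q [1.500e-01 4.340e-01 1.648e+00 1.000e-03 1.060e+00 9.500e-02]
12118 ((0.5044777393341064, 0.28717026114463806), 0.05149807408452034) 0.09714213386887705 [0.00067955 0.00191638 0.09624516]
```

View pics/w5.png

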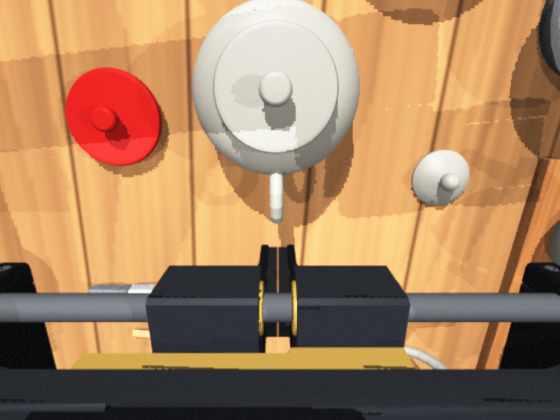

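View pics/s5.png

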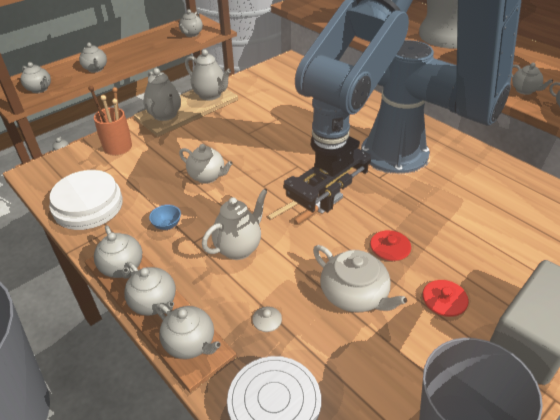

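The lid is level and centred where it started (knob at (276,88) in the wrist view). Nothing else has moved in the scene view, and the gripper is in free air.

```bash
python3 -c "
from station import manip
print(manip.close_job())"
```

```text
the job is handed in; nothing more can be done
None
```

The three presses are done in the order you asked, and the job is handed in at about 15 s, well inside the 48 s limit. With closed fingertips I pressed the top of the knob, then the spout-side rim, then the handle-side rim. Each press rested about 1 s, and I lifted clear in between.

- **Force:** the resting presses were about 5–6 N on the knob, 5–6 N on the spout side and 4–5 N on the handle side, so a little over your 1–5 N guide at times. On first contact the knob read a brief 11 N and the handle side 7 N. Both are far below the 60 N cracking limit, and I eased off the knob straight away.
- **Rocking:** I found none. Both rim points stopped the fingertips at the same height (97.4 mm). After the presses, the lid's plane was level to about 0.1°.
- **Position:** the lid's centre stayed within about 0.3 mm of where it started, judged by the wrist camera. The top camera put the lid about 2 mm off after the knob press, and it had read about 1 mm off before any contact. Its calibration is only good to about 2 mm.
- **Surroundings:** the last pictures show the teapot and the other objects where they were. The gripper was clear of everything at hand-in.

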